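# Load a hardwood blank into the planing tray

## Robot

A 6-joint arm with a two-finger parallel gripper is mounted at the origin on the work surface. World frame = base frame: x ahead of the robot, y to its left, z up, the work surface at z = 0. Lengths are in m, angles in rad, forces in N, time in s.
With the tool pointing down it reaches from about 0.3 to 0.95 m from the base axis. Payload 3.1 kg.
Tool frame: the origin (TCP) lies at the very end of the fingers, on their centre line; the grasp point (between the pads) lies arm.grip_depth behind it (arm.grip_depth is the distance from the TCP to the grasp point, in m); z points along the fingers, y is the line along which they close (so a half turn about z gives the same grasp; the last joint's range is limited). The gripper opens to 85 mm and grips with 20 to 120 N. Pads are 22 mm wide; open, the fingers measure 114 mm over their backs; the gripper's body (76 mm by 85 mm) begins 54 mm behind the grasp point. The pads swing forward as they close: fully open they stand 13 mm farther back than shut.
Start: joints at [1.044, 0.308, 1.634, -0, 1.2, -0.07], TCP at [0.276, 0.561, 0.231] pointing down, gripper open.
Joint ranges: [-3.06, 3.06], [-0.79, 1.96], [0.05, 2.63], [-1.19, 4.34], [0.05, 2.64], [-2.94, 2.94]. Speed limits (rad/s): [2.79, 2.79, 3.14, 3.14, 3.14, 3.14].

## Interface

Orientations are given as a unit quaternion [x, y, z, w].
In Python, from workcell import arm gives the robot as it stands.
- The arm moves only by the shell command python3 -m inch 'ROWS'. ROWS is JSON, a list of rows, each a list of 7 numbers: the turn, a rotation vector about the tool's x, y, z in degrees, then the shift along the tool's x, y, z in mm, then the opening, from 0 (shut) to 1 (fully open). In form: [[ax, ay, az, dx, dy, dz, grip], ...]. A call has 1 to 10 rows; each row is the pose to reach, as a shift and turn from the pose commanded when the call began, along the tool's axes at that moment; what a row does not reach only later rows make up. A row lasts 1/10 s, in which the tool goes at most 50 mm and 8.59 degrees, less where a joint would pass 70% of its speed; a pose out of reach is approached as far as the arm can. A call with a gripper value outside its range is refused whole. The fingers move at their own pace and stop on an object; the grip force is fixed at half the most. Time passes only in rows, so rows that repeat a pose let the fingers close. It gives the time, the measured TCP pose, the force, the opening and the grip force at its end, in the units of the state.
- arm.get_state(): the state, without advancing time (a new reading comes with each control period).
- arm.grab_frame(name): name is "scene" or "top" or "wrist"; returns (picture, depth): 420x560x3 uint8, red, green, blue; 420x560 float32, m along the optical axis (not along the pixel's ray), 0 where there is no reading.
- arm.calibration(name): a dict with "fov_y" (degrees; the focal length in pixels is half the picture's height over the tangent of half this angle, whatever the lens; pixels are square), "cx", "cy" (the principal point, pixels), "R" (3x3) and "t" (3): a world point X has camera coordinates R X + t; the wrist camera has in their place "T_tool_cam" (4x4, takes a point from camera to tool coordinates, whose origin is the TCP and whose axes are the flange's). Camera axes: x right, y down, z forward; pixel columns grow to the right and rows downward; lengths in m; the calibration is good to about 2 mm. A picture is of the moment at which its call begins: read the wrist's pose just before it. calibration takes no time and is no camera call.
- arm.close_job(): hands the job in; it is judged then, once.
The state is a dict: "clock": time; "joints": joint angles; "qvel": joint speeds; "tau": joint torques, N m; "position": TCP position; "ee_rot": TCP orientation; "ft_force": force on the tool from outside, world axes, zero at the start; "ft_torque": the same for the moment, N m; "finger_gap": opening from 0.0 (shut) to 1.0 (fully open); "grasp_force": force on a finger pad.
Only numpy, scipy, OpenCV 4.12 (cv2) and the standard library are available. Lean on these libraries where they do the work, as an engineer would, in place of code of your own. Each camera call takes 0.05 s, during which the arm holds its last target. There are 200 camera calls.

## Task

Slide the hardwood blank along the bench, up the tray's ramp and over the lip until it drops flat into the tray, and press it firmly home against the steel pad of the end stop. Then push the side jaw in so that it nips the blank firmly against the fence, and let go. Slide the blank, do not lift it; keep every push gentle (never above 22 N) and leave the other things on the bench alone.

Things in the scene. Friction and masses are not known exactly. Their poses are not given: they have to be found in the camera images.
- tray: Plywood planing tray fixed to the bench, bed 8 mm above the bench. Origin at bench level near the middle of the bed. x is the feed direction (ramp to end stop), y points to the jaw side, z up. The ramp, 170 mm wide (y -71 to +99 mm), rises evenly from bench level at x = -189 mm to 14 mm height at x = -99 mm, where the lip begins.
- lip (a point): Middle of the inner edge of the lip, 14 mm above the bench at tray x = -87 mm, y = +14 mm; axes as the tray's. The lip's top is flat for the 12 mm before this edge; behind the edge it drops 6 mm to the bed. While the blank's tail climbs the ramp, let the push rise with the slope: a level push drags the tail down by friction and may jam it.
- fence (a point): Point on the face of the fence (tray x 0, y = -50 mm) at bed height; axes as the tray's. The fence is a fixed wooden rail, x = -50 to +75 mm, top 34 mm above the bench. Two cheeks of that height narrow the lane: at x = -49 mm it spans y = -50 to +69 mm, and it flares out by 17 degrees on each side back to x = -121 mm.
- stop: Fixed wooden rail across the far end, face at tray x = +66 mm, top 34 mm above the bench; origin at bed height on that face. It carries a thin steel pad on screws (64 mm wide), set at will: the pad's face, which the blank must meet, stands anywhere from tray x = +60 to +38 mm; find it by feel. The pad does not yield. The seated blank then clears the lip by 5 to 27 mm.
- jaw: Sliding wooden side jaw opposite the fence, 62 mm long, 42 mm deep, top 38 mm above the bench. Origin at bed height in the middle of its clamping face; axes as the tray's; closes towards -y. Open at first, with 20 to 26 mm of play for the blank. Slide drag about 4 N; stays where left. For a firm nip push it with 13 to 18 N in all for half a second: 7 N or more must reach the blank.
- jaw_grip (a point): Point in the jaw's upright round wooden dowel (22 mm diameter, axis 24 mm behind the clamping face, from 38 to 86 mm above the bench), by which the jaw is pushed or pinched; on the axis, 66 mm above the bench.
- blank: Loose hardwood blank, 120 mm (its x) by 100 mm (its y) by 45 mm thick, 0.3 to 0.5 kg; origin in the middle of its underside. It lies on the bench before the ramp, its x roughly along the feed direction. Sliding takes 1 to 5 N, on the ramp up to 10 N; at the end stop press with 10 to 17 N for half a second: 8 N or more must reach the stop.
- glue: Bystander: glue bottle, 60 mm across, 150 mm tall; origin under its centre.
- screwbin: Bystander: clear open bin, 120 x 90 x 55 mm; origin under its centre.
- driver: Bystander: screwdriver lying on the bench; origin at its middle.
There are look-alikes about, which are no part of the job. There is more than one size of the blank; the job needs the smallest.

How it is judged:
On the way, in this order (a step that is already met when the one before it is completed fails the run):
1. the blank lies flat behind the lip and is pressed against the end stop with at least 8 N (z of blank in the frame of tray below 0.0105 m and angle between blank's own z axis and vertical below 0.035 rad and x of blank in the frame of tray above -0.0245 m and contact force between blank and stop above 8 N), for 0.2 s.
2. the jaw presses the blank against the fence with at least 7 N (contact force between jaw and blank above 7 N and y of blank in the frame of tray below 0.0025 m), for 0.3 s.
At the end, for the whole second after the job is handed in: The blank rests flat on the bed behind the lip (2.5 mm, 2 degrees), where the end stop's pad left it (tray x of its middle -24.5 to +2 mm), within 2.5 mm of the fence and square to it within 2 degrees; the jaw's face is no more than 2.5 mm from touching it (x of blank in the frame of tray between -0.0245 and 0.002 m and y of blank in the frame of tray between -0.002 and 0.0025 m and z of blank in the frame of tray between 0.006 and 0.0105 m and angle between blank's own z axis and vertical below 0.035 rad and angle between the x axis of blank and the x axis of tray, either way round below 0.035 rad and y of jaw in the frame of tray below 0.0525 m and linear speed of blank below 0.01 m/s).
It fails at once if the blank is pushed with more than 22 N (contact force between the fingers and blank above 22 N).
It fails at once if the jaw is pushed with more than 22 N (contact force between the fingers and jaw above 22 N).
It fails at once if the blank is lifted or tipped (height (world z) of blank above 0.035 m or angle between blank's own z axis and vertical above 0.4 rad).
It fails at once if a bystander is disturbed (distance of any of glue, screwbin, driver from where it was at the start of the episode above 0.02 m).
It also fails if it takes over 72 s, if anything falls off the work surface, if the arm or the gripper's body presses on something with over 40 N, if the wrist force passes 120 N, or if a joint passes its speed limit or range.

## Working session

There is one attempt and no reset: what is moved stays moved. The work goes in short steps, Python scripts to look and compute and a shell command to move; the robot and the scene stay as the last step left them, time stands still between calls to the robot, and variables do not carry over. Pictures are saved under pics/ and viewed, at most 11 in all, crops included, and the job is handed in when it is done.

```bash
mkdir -p pics; ls
cat > h.py <<'E'
import numpy as np,cv2
from workcell import arm
def grab(n,save):
    p,d=arm.grab_frame(n); cv2.imwrite(f'pics/{save}.png',p[:,:,::-1]); np.save(f'pics/{save}.npy',d); return p,d
def world(n,d,u,v,z=None):
    c=arm.calibration(n); f=210/np.tan(np.radians(c['fov_y'])/2)
    R=np.array(c['R']);t=np.array(c['t'])
    r=np.array([(u-c['cx'])/f,(v-c['cy'])/f,1.])
    if z is None:
        dd=np.median(d[int(v)-1:int(v)+2,int(u)-1:int(u)+2]); return R.T@(r*dd-t)
    o=-R.T@t; w=R.T@r; return o+w*(z-o[2])/w[2]
E
python3 - <<'E'
from h import *
grab('top','top1');grab('scene','scene1')
s=arm.get_state();print(s['position'],s['ee_rot'],s['clock'],arm.grip_depth)
print(arm.calibration('top'))
E
```

```text
pics
[0.27531364 0.56024232 0.23014936] [ 2.26400903e-01  9.74033617e-01 -1.02136728e-03 -3.16914363e-04] 0.1 0.0187
{'fov_y': 51.97979884269238, 'cx': 278.9305498152169, 'cy': 208.8985261680788, 'R': array([[-0.0189628 , -0.99944634,  0.02733899],
       [-0.99244192,  0.01550002, -0.12173241],
       [ 0.12124126, -0.02944075, -0.99218637]]), 't': array([0.00898478, 0.53919161, 1.09846064])}
```

View pics/top1.png

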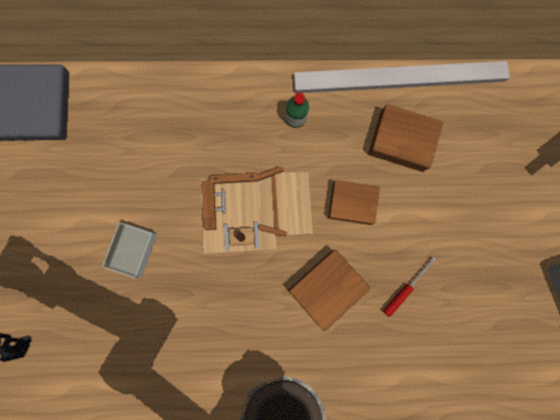

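View pics/scene1.png

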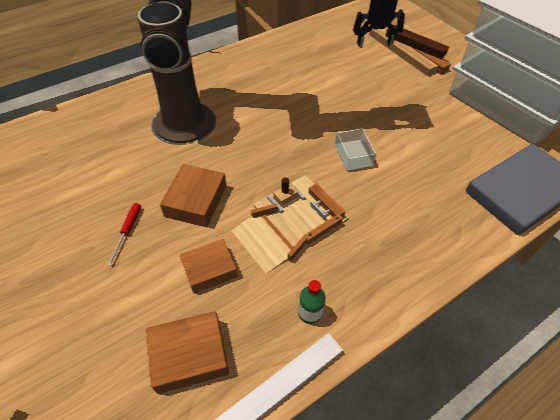

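Three blanks in the top view: (354,202), (406,137) and (330,290). The one at (354,202) is smallest and lies straight before the ramp. I'll confirm with an enlarged crop.

Run:
```python
import cv2
i=cv2.imread('pics/top1.png')[150:270,190:390]
cv2.imwrite('pics/crop1.png',cv2.resize(i,None,fx=4,fy=4,interpolation=cv2.INTER_CUBIC))
```

```text
(no output)
```

View pics/crop1.png

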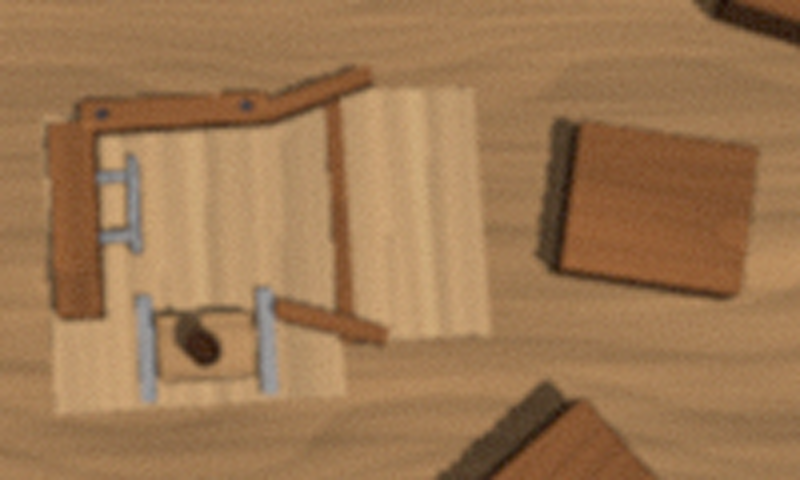

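The crop shows the small blank with top corners at crop (582,122), (757,148), (738,297), (560,268), and ramp foot corners at (472,88) and (491,336). The dowel top is at (206,347). The steel pad is at crop x≈137, well off the stop.

```bash
cat >> h.py <<'E'
def C(cu,cv,z): return world('top',None,190+cu/4-.4,150+cv/4-.4,z)
E
python3 - <<'E'
from h import *
np.set_printoptions(precision=4,suppress=True)
b=[C(*p,.045) for p in [(582,122),(757,148),(738,297),(560,268)]]
print('blank c',np.mean(b,0)); x=(b[0]-b[1]+b[3]-b[2])/2; y=(b[3]-b[0]+b[2]-b[1])/2
print(np.linalg.norm(x),np.linalg.norm(y),np.degrees(np.arctan2(x[1],x[0])),np.degrees(np.arctan2(y[1],y[0])))
# tray fit
obs=[((472,88,0),(-189,-71)),((491,336,0),(-189,99)),((265,122,.034),(-50,-50)),((103,132,.034),(66,-50)),((102,315,.034),(66,None)),((206,347,.086),None)]
W=np.array([C(*o[0])[:2] for o in obs]);print(W)
T=np.array([o[1] for o in obs[:4]])/1e3; Wt=W[:4]
a=T-T.mean(0);c=Wt-Wt.mean(0)
th=np.arctan2((a[:,0]*c[:,1]-a[:,1]*c[:,0]).sum(),(a*c).sum())
R=np.array([[np.cos(th),-np.sin(th)],[np.sin(th),np.cos(th)]]);t=Wt.mean(0)-R@T.mean(0)
print('tray',t,np.degrees(th),'resid',(Wt-T@R.T-t)*1e3)
print('in tray: blank',R.T@(np.mean(b,0)[:2]-t),'dowel',R.T@(W[5]-t),'pad',R.T@(C(143,200,.03)[:2]-t), 'stop', R.T@(W[4]-t), 'blank yaw rel', np.degrees(np.arctan2(x[1],x[0])-th))
s=arm.get_state(); print(s['position'],s['joints'])
for nm,(u,v) in dict(glue=(297,112),driver=(410,287),bin=(130,249),big=(330,290)).items(): print(nm,R.T@(world('top',None,u,v,.02)[:2]-t))
E
```

```text
blank c [ 0.5537 -0.1979  0.045 ]
0.11697977343440602 0.09867290447912477 80.20815391089846 169.83419290606216
[[ 0.6449 -0.0818]
 [ 0.4749 -0.09  ]
 [ 0.6167  0.0592]
 [ 0.6115  0.1658]
 [ 0.4908  0.1666]
 [ 0.4658  0.0962]]
tray [0.5647 0.1029] 92.7407520898457 resid [[ 0.2402  0.7716]
 [ 0.097   0.6969]
 [-0.3315  3.9126]
 [-0.0057 -5.3811]]
in tray: blank [-0.2999  0.0254] dowel [-0.0019  0.0991] pad [ 0.0371 -0.0035] stop [0.0672 0.0708] blank yaw rel -12.532598178947232
[0.2753 0.5602 0.2301] [ 1.0443  0.3089  1.6351  0.      1.1997 -0.0697]
glue [-0.1695 -0.2345]
driver [-0.4314  0.2563]
bin [0.2915 0.1091]
big [-0.2209  0.2496]
```

```bash
cat >> h.py <<'E'
from scipy.spatial.transform import Rotation as Ro
TH=np.radians(92.74);TO=np.array([.5647,.1029])
RT=np.array([[np.cos(TH),-np.sin(TH)],[np.sin(TH),np.cos(TH)]])
def totray(w): return RT.T@(np.array(w)[:2]-TO)
def delta(x,y,z,yaw=0):
    s=arm.get_state(); R=Ro.from_quat(s['ee_rot']); w=np.r_[TO+RT@[x,y],z]
    print('now tray mm',np.round(totray(s['position'])*1e3,1),np.round(s['position'][2]*1e3,1),'F',np.round(RT.T@s['ft_force'][:2],1),s['ft_force'][2].round(1),'t',s['clock'])
    a=TH+np.radians(yaw); G=Ro.from_matrix(np.array([[np.cos(a),np.sin(a),0],[np.sin(a),-np.cos(a),0],[0,0,-1]]).T.T)
    print('shift mm',np.round(R.inv().apply(w-s['position'])*1e3,1),'rot deg',np.round((R.inv()*G).as_rotvec(degrees=True),1))
E
python3 -c "
from h import *
delta(-.42,.025,.2)"
```

```text
now tray mm [470.7 267.2] 230.1 F [ 0.1 -0.2] -0.2 t 0.1
shift mm [-642.6 -662.5   31.5] rot deg [-0.1  0.1 61.1]
```

```bash
python3 -m inch '[[0,0,61,-35,-36,10,0.55],[0,0,61,-70,-72,20,0.55],[0,0,61,-105,-108,30,0.55],[0,0,61,-140,-144,30,0.55],[0,0,61,-175,-180,30,0.55],[0,0,61,-210,-216,30,0.55],[0,0,61,-245,-252,30,0.55],[0,0,61,-280,-288,30,0.55],[0,0,61,-315,-324,30,0.55],[0,0,61,-320,-330,30,0.55]]'; python3 -c "
from h import *
delta(-.42,.025,.2)"
```

```text
clock: 1.1
position: [0.4181, 0.1197, 0.2012]
ee_rot: [0.691, 0.723, -0.0, 0.001]
ft_force: [-0.3, 0.6, -0.4]
finger_gap: 0.551
grasp_force: 0.0
now tray mm [ 23.8 145.6] 201.2 F [0.6 0.2] -0.4 t 1.1
shift mm [-443.4  122.1    1.9] rot deg [ 0.   0.1 -0.2]
```

```bash
python3 -m inch '[[0,0,0,-46,13,0,0.55],[0,0,0,-92,26,0,0.55],[0,0,0,-138,39,0,0.55],[0,0,0,-184,52,0,0.55],[0,0,0,-230,65,0,0.55],[0,0,0,-276,78,0,0.55],[0,0,0,-322,91,0,0.55],[0,0,0,-368,104,0,0.55],[0,0,0,-414,117,0,0.55],[0,0,0,-443,122,0,0.55]]'
python3 - <<'E'
from h import *
delta(-.405,.022,.022)
grab('wrist','w1')
print(arm.calibration('wrist'))
E
```

```text
clock: 2.1
position: [0.5621, -0.3154, 0.2007]
ee_rot: [0.69, 0.724, 0.0, 0.0]
ft_force: [-0.2, -0.3, 0.0]
finger_gap: 0.55
grasp_force: 0.0
now tray mm [-417.7   22.6] 200.7 F [-0.3  0.2] 0.0 t 2.1
shift mm [ 12.8   0.5 178.7] rot deg [0. 0. 0.]
{'fov_y': 70.88991289272593, 'cx': 277.2188661615915, 'cy': 210.2648829925982, 'T_tool_cam': array([[-6.35857407e-04, -9.65421114e-01, -2.60694590e-01,
         6.63979301e-02],
       [ 9.99999797e-01, -6.04315588e-04, -2.01148210e-04,
        -6.24378017e-05],
       [ 3.66509251e-05, -2.60694665e-01,  9.65421302e-01,
        -1.42502233e-01],
       [ 0.00000000e+00,  0.00000000e+00,  0.00000000e+00,
         1.00000000e+00]])}
```

View pics/w1.png

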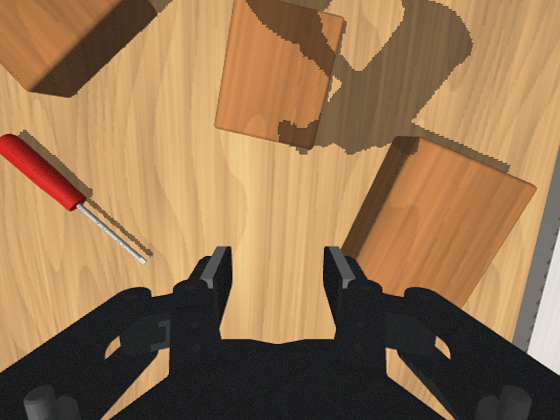

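The wrist view shows the blank's tail edge from (216,128) to (312,150), the driver's tip at (146,262) and a big block whose left edge runs near (340,250). I'll check clearances in tray coordinates.

```bash
cat >> h.py <<'E'
def wp(u,v,z,pos,q):
    c=arm.calibration('wrist');f=210/np.tan(np.radians(c['fov_y'])/2);T=np.array(c['T_tool_cam']);R=Ro.from_quat(q)
    o=R.apply(T[:3,3])+pos; w=R.apply(T[:3,:3]@[(u-c['cx'])/f,(v-c['cy'])/f,1.]); return totray(o+w*(z-o[2])/w[2])*1e3
E
python3 - <<'E'
from h import *
s=arm.get_state();p=s['position'];q=s['ee_rot']
for n,u,v,z in [('tailL',216,128,.045),('tailR',312,150,.045),('frontL',236,-2,.045),('frontR',344,18,.045),('drvtip',146,262,.005),('blk corner base',342,250,.0),('blk edge top',418,137,.06),('blk top lowleft',362,262,.06)]:print(n,wp(u,v,z,p,q).round(1))
E
```

```text
tailL [-353.5   81.5]
tailR [-374.7  -12.5]
frontL [-244.1   57.8]
frontR [-259.6  -37.6]
drvtip [-514.2  185.9]
blk corner base [-500.9  -59. ]
blk edge top [-362.  -109.2]
blk top lowleft [-488.9  -66.5]
```

```bash
python3 -m inch '[[0,0,0,10,2,45,0.55],[0,0,0,10,2,90,0.55],[0,0,0,10,2,130,0.55],[0,0,0,10,2,160,0.55],[0,0,0,10,2,179,0.55],[0,0,0,10,2,179,0.55]]'; python3 -c "
from h import *
delta(-.405,.022,.02)"
```

```text
clock: 2.75
position: [0.5593, -0.2996, 0.0177]
ee_rot: [0.689, 0.725, -0.001, -0.005]
ft_force: [-0.4, -0.1, -0.6]
finger_gap: 0.551
grasp_force: 0.0
now tray mm [-401.8   24.6] 17.7 F [-0.1  0.5] -0.6 t 2.75
shift mm [-3.2  2.6 -2.3] rot deg [-0.4 -0.3  0.1]
```

```bash
python3 -m inch '[[0,0,0,3,2,-4,0.55],[0,0,0,6,2,-5,0.55],[0,0,0,9,2,-5,0.55],[0,0,0,12,2,-5,0.55],[0,0,0,15,2,-5,0.55],[0,0,0,18,2,-5,0.55],[0,0,0,21,2,-5,0.55],[0,0,0,24,2,-5,0.55],[0,0,0,27,2,-5,0.55],[0,0,0,30,2,-5,0.55]]';  python3 -m inch '[[0,0,0,3,0,0,0.55],[0,0,0,6,0,0,0.55],[0,0,0,9,0,0,0.55],[0,0,0,12,0,0,0.55],[0,0,0,15,0,0,0.55],[0,0,0,18,0,0,0.55],[0,0,0,20,0,0,0.55]]';python3 - <<'E'
from h import *
delta(-.405,.022,.02)
grab('top','t2')
i=cv2.imread('pics/t2.png')[140:280,190:390]
cv2.imwrite('pics/crop2.png',cv2.resize(i,None,fx=4,fy=4,interpolation=cv2.INTER_CUBIC))
E
```

```text
clock: 3.75
position: [0.5633, -0.2728, 0.0273]
ee_rot: [0.69, 0.724, 0.0, 0.0]
ft_force: [0.5, -1.0, -0.4]
finger_gap: 0.55
grasp_force: 0.4
clock: 4.45
position: [0.5621, -0.2524, 0.0273]
ee_rot: [0.689, 0.724, 0.0, 0.0]
ft_force: [1.1, -1.3, -0.0]
finger_gap: 0.549
grasp_force: 0.4
now tray mm [-354.8   19.6] 27.3 F [-1.3 -1. ] -0.0 t 4.45
shift mm [-50.2  -2.5   7.3] rot deg [0.  0.  0.1]
```

View pics/crop2.png

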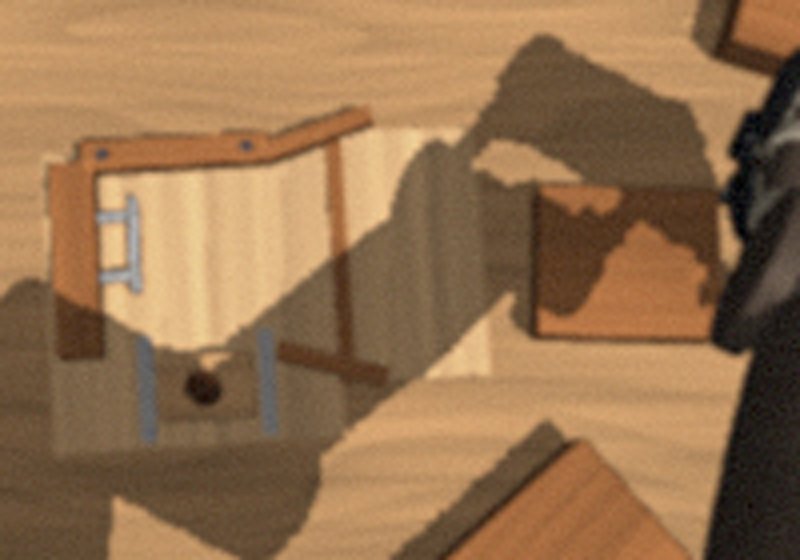

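The blank is now nearly square, with its front edge from crop (540,186) to (538,340). I'll work out its lateral offset.

Run:
```python
from h import *
P=[totray(C(u,v-40,.045))*1e3 for u,v in [(540,186),(538,340),(717,336)]]
print(np.round(P,1)); e=P[1]-P[0]; print(np.degrees(np.arctan2(-e[0],e[1])), np.degrees(np.arctan2(P[1][1]-P[2][1],P[1][0]-P[2][0])), (P[0]+P[1])/2)
```

```text
[[-225.1  -20.7]
 [-215.7   80.2]
 [-332.5   85.1]]
-5.304863243544858 -2.413090069649942 [-220.38675436   29.73970524]
```

```bash
python3 -m inch '[[0,0,0,5,1,0,0.55],[0,0,0,10,2,0,0.55],[0,0,0,15,3.5,0,0.55],[0,0,0,20,5,0,0.55],[0,0,0,25,6.5,0,0.55],[0,0,0,30,8,0,0.55],[0,0,0,35,9.5,0,0.55],[0,0,0,40,11,0,0.55],[0,0,0,45,12.5,0,0.55],[0,0,0,50,14,0,0.55]]';  python3 -m inch '[[0,0,0,4,1,0,0.55],[0,0,0,8,2,0,0.55],[0,0,0,12,3,0,0.55],[0,0,0,16,4,0,0.55],[0,0,0,20,5,0,0.55],[0,0,0,24,6,0,0.55],[0,0,0,28,7,0,0.55]]';python3 - <<'E'
from h import *
delta(-.405,.022,.02)
grab('top','t3')
i=cv2.imread('pics/t3.png')[140:280,190:390]
cv2.imwrite('pics/crop3.png',cv2.resize(i,None,fx=4,fy=4,interpolation=cv2.INTER_CUBIC))
E
```

```text
clock: 5.5
position: [0.5737, -0.2017, 0.0273]
ee_rot: [0.689, 0.724, -0.0, -0.0]
ft_force: [-1.4, -2.3, 0.1]
finger_gap: 0.55
grasp_force: 0.7
clock: 6.2
position: [0.5792, -0.1734, 0.0272]
ee_rot: [0.689, 0.724, -0.0, -0.0]
ft_force: [0.0, -1.7, 0.9]
finger_gap: 0.549
grasp_force: 0.6
now tray mm [-276.7   -1.3] 27.2 F [-1.7  0.1] 0.9 t 6.2
shift mm [-128.3  -23.5    7.2] rot deg [-0.  -0.   0.1]
```

View pics/crop3.png

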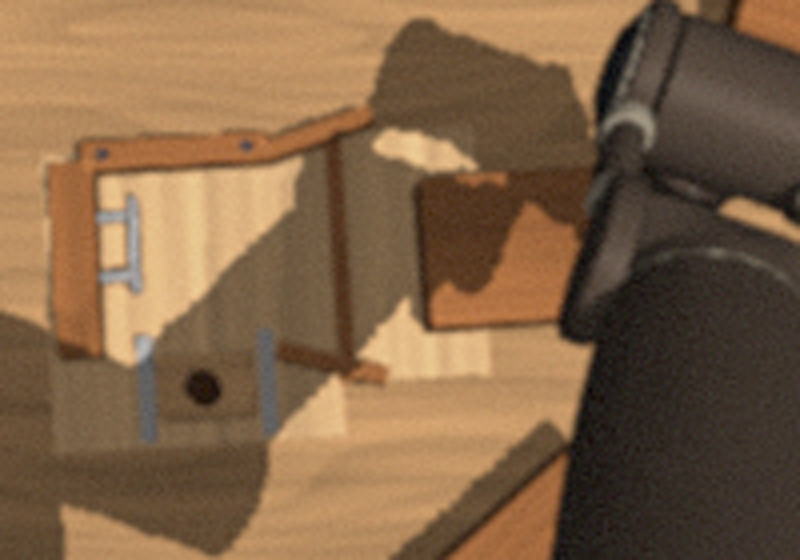

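Blank on the ramp, front corners at (416,184) and (429,328), now square to the tray.

Run:
```python
from h import *
P=[totray(C(u,v-40,z))*1e3 for u,v,z in [(416,184,.052),(429,328,.052),(560,322,.047)]]
print(np.round(P,1)); e=P[1]-P[0]; print(np.degrees(np.arctan2(-e[0],e[1])), np.degrees(np.arctan2(P[1][1]-P[2][1],P[1][0]-P[2][0])), (P[0]+P[1])/2)
```

```text
[[-143.4  -25.8]
 [-145.1   68.5]
 [-230.6   69.6]]
1.032142144015778 -0.7539810849435025 [-144.2489613    21.30572803]
```

```bash
python3 -m inch '[[0,0,0,4,1,0,0.55],[0,0,0,8,2.5,0,0.55],[0,0,0,12,4,0,0.55],[0,0,0,16,5,0,0.55],[0,0,0,20,6,0,0.55],[0,0,0,24,7,0,0.55],[0,0,0,28,8,0,0.55],[0,0,0,32,9,0,0.55],[0,0,0,36,10,0,0.55],[0,0,0,40,11,0,0.55]]';python3 - <<'E'
from h import *
delta(-.405,.022,.02)
grab('top','t4')
i=cv2.imread('pics/t4.png')[140:280,190:390]
cv2.imwrite('pics/crop4.png',cv2.resize(i,None,fx=4,fy=4,interpolation=cv2.INTER_CUBIC))
E
```

```text
clock: 7.25
position: [0.5883, -0.1329, 0.0273]
ee_rot: [0.689, 0.724, 0.0, 0.0]
ft_force: [-0.9, -1.8, -1.0]
finger_gap: 0.549
grasp_force: 0.5
now tray mm [-236.7  -12.3] 27.3 F [-1.7  0.9] -1.0 t 7.25
shift mm [-168.3  -34.5    7.3] rot deg [0.  0.  0.1]
```

View pics/crop4.png

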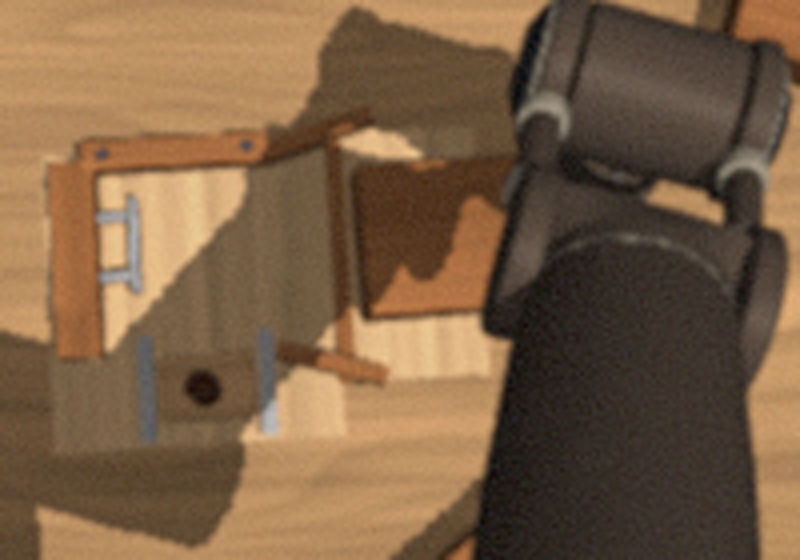

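Front corners are now at (355,170) and (366,318), just short of the lip.

Run:
```python
from h import *
P=[totray(C(u,v-40,z))*1e3 for u,v,z in [(355,170,.058),(366,318,.058),(485,311,.051)]]
print(np.round(P,1)); e=P[1]-P[0]; print(np.degrees(np.arctan2(-e[0],e[1])), np.degrees(np.arctan2(P[1][1]-P[2][1],P[1][0]-P[2][0])), (P[0]+P[1])/2)
```

```text
[[-104.2  -36.4]
 [-104.8   60. ]
 [-182.1   59.7]]
0.3724086894085288 0.20825721602886288 [-104.49267109   11.78744922]
```

```bash
python3 -m inch '[[0,0,0,-6,0,0,0.55],[0,0,0,-6,-10,0,0.55],[0,0,0,-6,-20,0,0.55],[0,0,0,-4,-21,2,0.55],[0,0,0,-1,-21,2,0.55],[0,0,0,2,-21,2,0.55],[0,0,0,5,-21,2,0.55],[0,0,0,8,-21,2,0.55],[0,0,0,12,-21,2,0.55],[0,0,0,16,-21,2,0.55]]';python3 -m inch '[[0,0,0,4,0,0,0.55],[0,0,0,8,0,0,0.55],[0,0,0,12,0,0,0.55],[0,0,0,16,0,0,0.55]]';python3 -c "
from h import *
delta(-.405,.022,.02)"
```

```text
clock: 8.3
position: [0.5667, -0.118, 0.0253]
ee_rot: [0.689, 0.724, 0.0, 0.0]
ft_force: [0.2, -1.6, -0.1]
finger_gap: 0.55
grasp_force: 0.6
clock: 8.7
position: [0.5656, -0.102, 0.0253]
ee_rot: [0.689, 0.724, -0.0, 0.0]
ft_force: [0.0, -2.2, 1.0]
finger_gap: 0.55
grasp_force: 1.1
now tray mm [-204.7    8.9] 25.3 F [-2.2  0.1] 1.0 t 8.7
shift mm [-200.2  -13.5    5.3] rot deg [-0.   0.   0.1]
```

```bash
python3 -m inch '[[0,0,0,3,0,-0.2,0.55],[0,0,0,6,0,-0.6,0.55],[0,0,0,9,0,-1.1,0.55],[0,0,0,12,0,-1.6,0.55],[0,0,0,15,0,-2.1,0.55],[0,0,0,18,0,-2.6,0.55],[0,0,0,21,0,-3.1,0.55],[0,0,0,24,0,-3.6,0.55]]';python3 -m inch '[[0,0,0,3,0,-0.5,0.55],[0,0,0,6,0,-1,0.55],[0,0,0,9,0,-1.5,0.55],[0,0,0,12,0,-2,0.55],[0,0,0,15,0,-2.5,0.55],[0,0,0,18,0,-3,0.55],[0,0,0,21,0,-3.5,0.55],[0,0,0,24,0,-4,0.55]]';python3 -c "
from h import *
delta(-.405,.022,.02)"
```

```text
clock: 9.5
position: [0.5645, -0.0782, 0.029]
ee_rot: [0.689, 0.724, 0.0, 0.0]
ft_force: [0.9, -1.2, 0.6]
finger_gap: 0.551
grasp_force: 1.1
clock: 10.3
position: [0.5631, -0.0541, 0.0328]
ee_rot: [0.689, 0.724, -0.0, -0.0]
ft_force: [0.7, -0.4, 0.4]
finger_gap: 0.55
grasp_force: 0.5
now tray mm [-156.8    9.1] 32.8 F [-0.4 -0.6] 0.4 t 10.3
shift mm [-248.2  -13.3   12.8] rot deg [-0.  -0.   0.1]
```

```bash
python3 -m inch '[[0,0,0,3,0,-0.5,0.55],[0,0,0,6,0,-1,0.55],[0,0,0,9,0,-1.5,0.55],[0,0,0,12,0,-2,0.55],[0,0,0,15,0,-2.5,0.55],[0,0,0,18,0,-3,0.55],[0,0,0,21,0,-3.5,0.55],[0,0,0,24,0,-4,0.55]]';python3 -m inch '[[0,0,0,3,0,-0.5,0.55],[0,0,0,6,0,-1,0.55],[0,0,0,9,0,-1.5,0.55],[0,0,0,12,0,-2,0.55],[0,0,0,15,0,-2.5,0.55],[0,0,0,18,0,-3,0.55]]';python3 - <<'E'
from h import *
delta(-.405,.022,.02)
grab('top','t5')
i=cv2.imread('pics/t5.png')[140:280,190:390]
cv2.imwrite('pics/crop5.png',cv2.resize(i,None,fx=4,fy=4,interpolation=cv2.INTER_CUBIC))
E
```

```text
clock: 11.1
position: [0.5621, -0.0302, 0.0369]
ee_rot: [0.689, 0.724, -0.0, -0.0]
ft_force: [0.1, -0.4, 0.2]
finger_gap: 0.546
grasp_force: 0.4
clock: 11.7
position: [0.5612, -0.0122, 0.0399]
ee_rot: [0.689, 0.724, -0.0, 0.0]
ft_force: [0.8, -0.4, -0.7]
finger_gap: 0.547
grasp_force: 0.4
now tray mm [-114.8    9. ] 39.9 F [-0.4 -0.8] -0.7 t 11.7
shift mm [-290.1  -13.5   19.9] rot deg [0.  0.  0.1]
```

View pics/crop5.png

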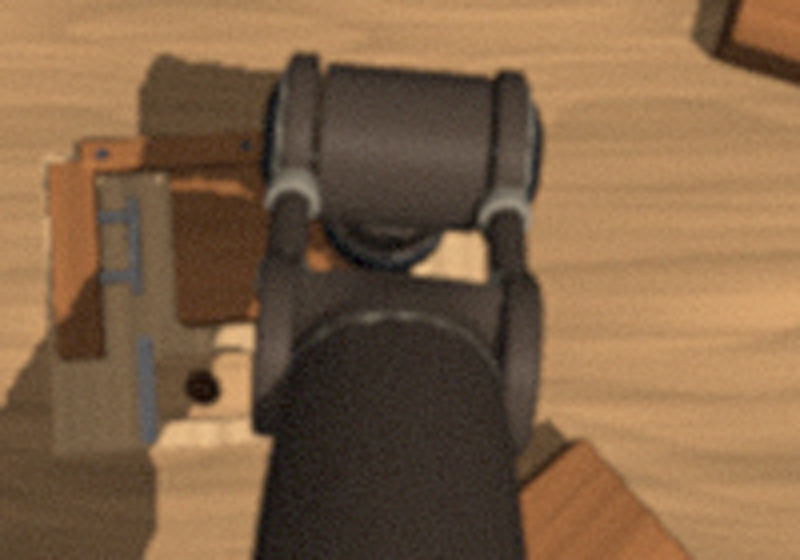

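```bash
python3 -m inch '[[0,0,0,3,0,0,0.55],[0,0,0,6,0,0,0.55],[0,0,0,9,0,0,0.55],[0,0,0,12,0,1,0.55],[0,0,0,14,0,3,0.55],[0,0,0,16,0,5,0.55],[0,0,0,17.5,0,7,0.55],[0,0,0,18.5,0,9,0.55]]';python3 -c "
from h import *
delta(-.405,.022,.02)"
```

```text
clock: 12.55
position: [0.5603, 0.0061, 0.0307]
ee_rot: [0.689, 0.724, -0.0, -0.0]
ft_force: [0.4, -1.4, 1.2]
finger_gap: 0.554
grasp_force: 0.6
now tray mm [-96.5   9. ] 30.7 F [-1.4 -0.3] 1.2 t 12.55
shift mm [-308.5  -13.5   10.7] rot deg [-0.   0.   0.1]
```

```bash
python3 -m inch '[[0,0,0,0.5,0,1,0.55],[0,0,0,1,0,2,0.55],[0,0,0,1.5,0,3,0.55],[0,0,0,2,0,3,0.55]]'; python3 -m inch '[[0,0,0,0.5,0,0,0.55],[0,0,0,1,0,0,0.55]]';python3 -c "
from h import *
delta(-.405,.022,.02)"
```

```text
clock: 12.95
position: [0.56, 0.008, 0.0277]
ee_rot: [0.69, 0.724, -0.0, -0.0]
ft_force: [-0.2, -1.3, 0.1]
finger_gap: 0.541
grasp_force: 0.4
clock: 13.15
position: [0.56, 0.0091, 0.0277]
ee_rot: [0.689, 0.724, -0.0, -0.0]
ft_force: [-0.3, -1.0, -0.7]
finger_gap: 0.551
grasp_force: 0.4
now tray mm [-93.5   9.2] 27.7 F [-1.   0.3] -0.7 t 13.15
shift mm [-311.5  -13.2    7.7] rot deg [-0.  -0.   0.1]
```

```bash
python3 -m inch '[[0,0,0,0.5,0,0,0.55],[0,0,0,1,0,0,0.55]]' |grep -E 'ft|pos';python3 -m inch '[[0,0,0,0.5,0,0,0.55],[0,0,0,1,0,0,0.55]]' |grep -E 'ft|pos'
```

```text
position: [0.56, 0.0101, 0.0278]
ft_force: [0.6, -0.6, -0.8]
position: [0.56, 0.011, 0.0279]
ft_force: [1.5, -1.4, 0.0]
```

```bash
python3 -m inch '[[0,0,0,0.5,0,0,0.55],[0,0,0,0.8,0,0,0.55]]' |grep -E 'ft|pos'
```

```text
position: [0.56, 0.0117, 0.0279]
ft_force: [0.9, -1.6, -0.5]
```

```bash
python3 -m inch '[[0,0,0,0.5,0,0,0.55],[0,0,0,0.8,0,0,0.55]]' |grep -E 'ft|pos'
```

```text
position: [0.56, 0.0118, 0.0279]
ft_force: [-0.7, -5.9, -0.6]
```

```bash
python3 -m inch '[[0,0,0,0.5,0,0,0.55],[0,0,0,0.8,0,0,0.55]]' |grep -E 'ft|pos'
```

```text
position: [0.56, 0.0119, 0.028]
ft_force: [-0.7, -7.7, 0.6]
```

```bash
python3 -m inch '[[0,0,0,0.5,0,0,0.55],[0,0,0,0.8,0,0,0.55]]' |grep -E 'ft|pos'
python3 - <<'E'
from h import *
delta(-.405,.022,.02)
grab('scene','s2')
i=cv2.imread('pics/s2.png')[150:300,210:390]
cv2.imwrite('pics/crop6.png',cv2.resize(i,None,fx=4,fy=4,interpolation=cv2.INTER_CUBIC))
E
```

```text
position: [0.56, 0.0119, 0.028]
ft_force: [-1.2, -10.6, 1.0]
now tray mm [-90.7   9.1] 28.0 F [-10.5   1.7] 1.0 t 14.35
shift mm [-314.3  -13.6    9.1] rot deg [-0.   0.2  0.1]
```

View pics/crop6.png

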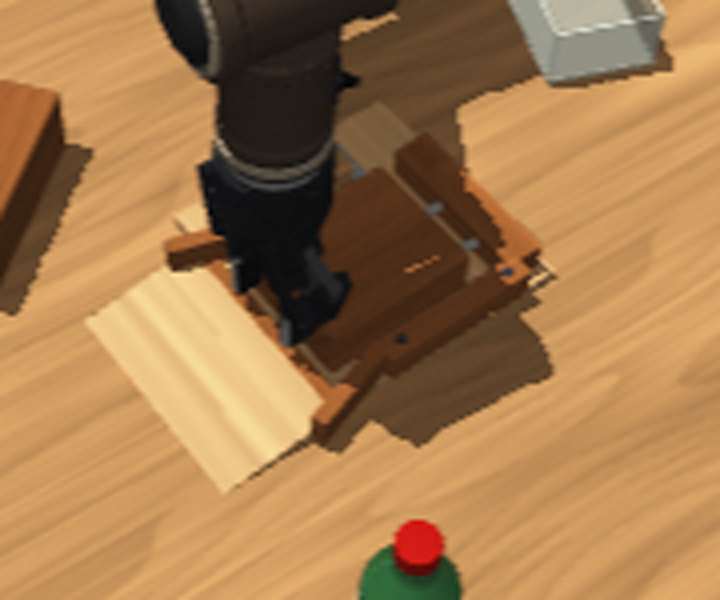

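The crop shows the blank flat behind the lip and against the pad. Force rises about 3.5 N per mm, so I'll press to about 14 N and hold.

```bash
python3 -m inch '[[0,0,0,0.5,0,0,0.55],[0,0,0,1,0,0,0.55],[0,0,0,1,0,0,0.55],[0,0,0,1,0,0,0.55]]' |grep -E 'ft|pos|grasp'
```

```text
position: [0.5599, 0.012, 0.0281]
ft_force: [-1.2, -13.2, 0.8]
grasp_force: 6.3
```

```bash
python3 -m inch '[[0,0,0,0.2,0,0,0.55],[0,0,0,0.2,0,0,0.55],[0,0,0,0.2,0,0,0.55],[0,0,0,0.2,0,0,0.55],[0,0,0,0.2,0,0,0.55],[0,0,0,0.2,0,0,0.55]]' |grep -E 'ft|pos|grasp'
```

```text
position: [0.56, 0.0119, 0.0282]
ft_force: [-0.5, -13.2, 0.9]
grasp_force: 6.6
```

```bash
python3 -m inch '[[0,0,0,-2,0,0,0.55],[0,0,0,-5,0,0,0.55],[0,0,0,-10,0,-2,0.55],[0,0,0,-20,0,-5,0.55],[0,0,0,-30,0,-20,0.55],[0,0,0,-30,0,-60,0.3],[0,0,0,-30,0,-100,0],[0,0,0,-30,0,-140,0],[0,0,0,-30,0,-160,0],[0,0,0,-30,0,-160,0]]' |grep -E 'ft|pos|grasp'; python3 -c "
from h import *
delta(-.002,.16,.19,-90)"
```

```text
position: [0.5649, -0.0154, 0.1938]
ft_force: [0.4, -0.6, 0.9]
grasp_force: 0.0
now tray mm [-118.2    5.4] 193.8 F [-0.6 -0.4] 0.9 t 16.4
shift mm [ 116.4 -154.5    2. ] rot deg [ 0.5 -0.4 90.1]
```

```bash
python3 -m inch '[[0,0,8,10,-15,0,0],[0,0,16,20,-30,0,0],[0,0,24,35,-46,0,0],[0,0,32,50,-62,0,0],[0,0,40,65,-78,0,0],[0,0,48,80,-94,0,0],[0,0,56,90,-110,0,0],[0,0,64,100,-130,0,0],[0,0,72,110,-145,0,0],[0,0,80,116,-154,0,0]]' |grep -E 'ft|pos|grasp'; python3 -c "
from h import *
delta(-.002,.16,.19,-90)"
```

```text
position: [0.3995, 0.0938, 0.1868]
ft_force: [-0.9, -0.1, 0.4]
grasp_force: 0.0
now tray mm [ -1.2 165.5] 186.8 F [-0.1  0.9] 0.4 t 17.4
shift mm [ 5.2  1.8 -3.2] rot deg [-0.   0.2  9.8]
```

```bash
python3 -m inch '[[0,0,8,0,0,0,0],[0,0,10,0,0,0,0],[0,0,10,0,0,0,0],[0,0,10,0,0,0,0]]' |grep -E 'ft|pos|grasp|rot'
python3 - <<'E'
from h import *
delta(-.002,.14,.055,-90)
grab('wrist','w2')
E
```

```text
position: [0.4013, 0.0935, 0.1874]
ee_rot: [1.0, 0.025, -0.001, 0.0]
ft_force: [0.8, 0.2, -0.2]
grasp_force: 0.0
now tray mm [ -1.6 163.7] 187.4 F [ 0.2 -0.8] -0.2 t 17.8
shift mm [ 23.8   0.5 132.4] rot deg [0.  0.1 0.1]
```

View pics/w2.png

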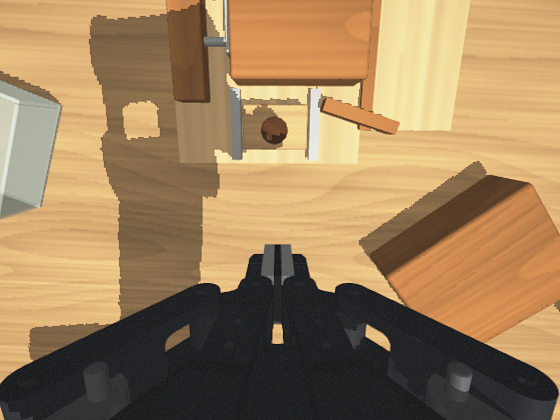

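Dowel top is at (274,130), directly ahead of the shut fingers. The blank's left edge meets the pad at x≈228, and its near top edge runs from (231,80) to (362,82).

Run:
```python
from h import *
s=arm.get_state();p=s['position'];q=s['ee_rot']
for n,u,v,z in [('dowel',274,130,.086),('b1',231,79,.053),('b2',362,82,.053)]:print(n,wp(u,v,z,p,q).round(1))
```

```text
dowel [ 1.7 97.4]
b1 [39.3 54.7]
b2 [-74.6  56.9]
```

```bash
python3 -m inch '[[0,0,0,5,-2,40,0],[0,0,0,15,-2,80,0],[0,0,0,22,-2,115,0],[0,0,0,24,-2,132,0],[0,0,0,27,-2,132,0],[0,0,0,31,-2,132,0],[0,0,0,34,-2,132,0],[0,0,0,37,-2,132,0],[0,0,0,39,-2,132,0],[0,0,0,40,-2,132,0]]' |grep -E 'ft|pos|grasp|rot'; python3 -c "
from h import *
delta(.001,.09,.055,-90)"
```

```text
position: [0.4425, 0.0978, 0.0567]
ee_rot: [1.0, 0.025, 0.001, -0.0]
ft_force: [0.2, 0.3, -0.2]
grasp_force: 0.0
now tray mm [  0.7 122.3] 56.7 F [ 0.3 -0.2] -0.2 t 18.85
shift mm [32.3 -0.2  1.7] rot deg [-0.  -0.1  0.1]
```

```bash
python3 -m inch '[[0,0,0,1,0,0,0],[0,0,0,2,0,0,0],[0,0,0,3,0,0,0],[0,0,0,4.5,0,0,0],[0,0,0,6,0,0,0],[0,0,0,7.5,0,0,0],[0,0,0,9,0,0,0],[0,0,0,10.5,0,0,0],[0,0,0,12,0,0,0],[0,0,0,13.5,0,0,0]]' |grep -E 'ft|pos'; python3 -m inch '[[0,0,0,1,0,0,0],[0,0,0,2,0,0,0],[0,0,0,3,0,0,0],[0,0,0,4,0,0,0]]'|grep -E 'ft|pos'; python3 -c "
from h import *
delta(.001,.09,.055,-90)"
```

```text
position: [0.4544, 0.0982, 0.0554]
ft_force: [-5.3, -0.1, -2.0]
position: [0.459, 0.0984, 0.0557]
ft_force: [-4.1, -0.6, -2.6]
now tray mm [  0.6 105.8] 55.7 F [-0.4  4.1] -2.6 t 20.25
shift mm [15.8 -0.4  0.7] rot deg [0.  0.  0.1]
```

```bash
python3 -m inch '[[0,0,0,1,0,0,0],[0,0,0,2,0,0,0],[0,0,0,3,0,0,0],[0,0,0,4,0,0,0],[0,0,0,5,0,0,0]]' |grep -E 'ft|pos'; python3 -m inch '[[0,0,0,0.7,0,0,0],[0,0,0,1.4,0,0,0]]'|grep -E 'ft|pos'; python3 -m inch '[[0,0,0,0.5,0,0,0],[0,0,0,1,0,0,0]]'|grep -E 'ft|pos'
```

```text
position: [0.4642, 0.0987, 0.0559]
ft_force: [-3.6, -0.1, -2.2]
position: [0.4652, 0.0988, 0.0559]
ft_force: [-4.9, -1.4, -0.9]
position: [0.4662, 0.0988, 0.0559]
ft_force: [-5.0, -1.2, -0.3]
```

```bash
python3 -m inch '[[0,0,0,0.5,0,0,0],[0,0,0,1,0,0,0]]'|grep -E 'ft|pos'
```

```text
position: [0.4672, 0.0989, 0.0559]
ft_force: [-4.8, -1.9, -1.3]
```

```bash
python3 -m inch '[[0,0,0,0.5,0,0,0],[0,0,0,1,0,0,0]]'|grep -E 'ft|pos'
```

```text
position: [0.4682, 0.0989, 0.0559]
ft_force: [-5.2, -1.6, -0.5]
```

```bash
python3 -m inch '[[0,0,0,0.5,0,0,0],[0,0,0,1,0,0,0]]'|grep -E 'ft|pos'
```

```text
position: [0.4692, 0.0989, 0.0559]
ft_force: [-4.1, -1.1, -1.2]
```

```bash
python3 -m inch '[[0,0,0,0.5,0,0,0],[0,0,0,1,0,0,0]]'|grep -E 'ft|pos'
```

```text
position: [0.4702, 0.099, 0.0559]
ft_force: [-5.6, -0.7, -1.0]
```

```bash
python3 -m inch '[[0,0,0,0.5,0,0,0],[0,0,0,1,0,0,0]]'|grep -E 'ft|pos'
```

```text
position: [0.4712, 0.099, 0.0559]
ft_force: [-5.4, -0.6, -1.0]
```

```bash
python3 -m inch '[[0,0,0,0.5,0,0,0],[0,0,0,1,0,0,0]]'|grep -E 'ft|pos'
```

```text
position: [0.4714, 0.099, 0.0559]
ft_force: [-7.8, -2.2, 2.5]
```

```bash
python3 -m inch '[[0,0,0,0.5,0,0,0],[0,0,0,1,0,0,0]]'|grep -E 'ft|pos'
```

```text
position: [0.4713, 0.099, 0.0558]
ft_force: [-9.9, -0.7, 4.8]
```

```bash
python3 -m inch '[[0,0,0,0.5,0,0,0],[0,0,0,1,0,0,0]]'|grep -E 'ft|pos'
```

```text
position: [0.4713, 0.099, 0.0558]
ft_force: [-12.0, -1.8, 8.1]
```

```bash
python3 -m inch '[[0,0,0,0.3,0,-0.7,0],[0,0,0,0.6,0,-1.5,0]]'|grep -E 'ft|pos'
```

```text
position: [0.4713, 0.099, 0.0561]
ft_force: [-7.9, -1.0, -4.3]
```

```bash
python3 -m inch '[[0,0,0,0.5,0,-0.5,0],[0,0,0,0.7,0,-1,0],[0,0,0,0.7,0,-1,0]]'|grep -E 'ft|pos'
```

```text
position: [0.4713, 0.099, 0.0566]
ft_force: [-8.9, -1.4, -4.0]
```

```bash
python3 -m inch '[[0,0,0,0.6,0,0,0],[0,0,0,1.2,0,0,0],[0,0,0,1.8,0,0,0],[0,0,0,1.8,0,0,0]]'|grep -E 'ft|pos'
```

```text
position: [0.4712, 0.099, 0.0565]
ft_force: [-12.9, -1.6, 1.1]
```

```bash
python3 -m inch '[[0,0,0,0.2,0,0,0],[0,0,0,0.4,0,0,0],[0,0,0,0.4,0,0,0],[0,0,0,0.4,0,0,0],[0,0,0,0.4,0,0,0]]'|grep -E 'ft|pos'
```

```text
position: [0.4712, 0.099, 0.0565]
ft_force: [-14.3, -1.8, 1.1]
```

Steady at 14.3 N. I'll hold 0.7 s more at about 15 N, then back straight off and look.

```bash
python3 -m inch '[[0,0,0,0.3,0,0,0],[0,0,0,0.3,0,0,0],[0,0,0,0.3,0,0,0],[0,0,0,0.3,0,0,0],[0,0,0,0.3,0,0,0],[0,0,0,0.3,0,0,0],[0,0,0,0.3,0,0,0]]'|grep -E 'ft|pos'; python3 -m inch '[[0,0,0,-2,0,0,0],[0,0,0,-5,0,0,0],[0,0,0,-9,0,0,0],[0,0,0,-20,0,0,0],[0,0,0,-40,0,-20,0],[0,0,0,-70,0,-60,0],[0,0,0,-70,0,-100,0],[0,0,0,-70,0,-130,0],[0,0,0,-70,0,-130,0]]'|grep -E 'ft|pos|clock'
python3 - <<'E'
from h import *
delta(0,0,0,-90)
a=grab('wrist','w3')[0];b=grab('top','t6')[0]
c=cv2.resize(b[130:270,180:340],None,fx=2.5,fy=2.5,interpolation=cv2.INTER_CUBIC)
o=np.zeros((420,400,3),np.uint8);o[:350]=c[:350,:400]
w=a[0:210,140:420]; w=cv2.resize(w,(400,300)); o2=np.zeros((420,400,3),np.uint8);o2[:300]=w
cv2.imwrite('pics/m.png',np.hstack([o,o2])[:,:,::-1])
E
```

```text
position: [0.4712, 0.099, 0.0565]
ft_force: [-14.7, -0.9, 3.2]
clock: 25.75
position: [0.414, 0.0969, 0.1948]
ft_force: [-0.3, -0.7, 0.6]
now tray mm [  1.2 150.8] 194.8 F [-0.7  0.4] 0.6 t 25.75
shift mm [147.5   1.7 197.2] rot deg [-0.1 -1.   0.1]
```

View pics/m.png

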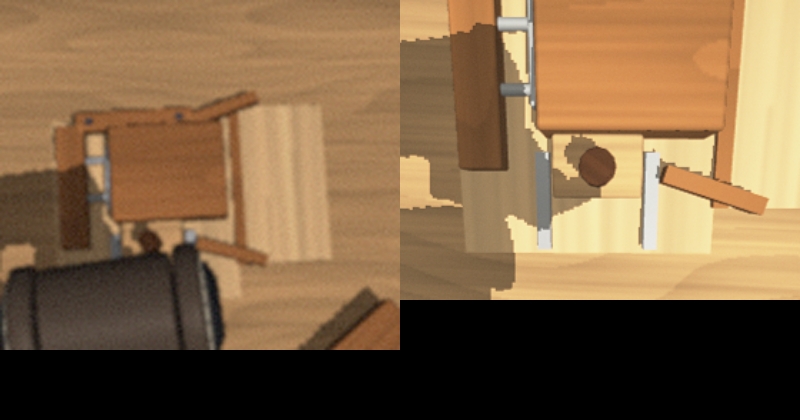

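The blank lies square against the fence and the pad, the jaw touches it, and the bystanders are untouched. I'm handing in.

```bash
python3 -c "
from workcell import arm
print(arm.close_job())"
```

```text
the job is handed in; nothing more can be done
None
```

I handed the job in at about 26 s with the blank slid over the lip, pressed home on the pad at about 13 N, nipped against the fence by the jaw at about 14.5 N, and let go; the hand-in returned no verdict.

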